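# Tighten the mill jar's clamp bolt to the wrench's click

## Robot

A 6-joint arm with a two-finger parallel gripper is mounted at the origin on the work surface. World frame = base frame: x ahead of the robot, y to its left, z up, the work surface at z = 0. Lengths are in mm, angles in rad, forces in N, time in s.
With the tool pointing down it reaches from about 250 to 725 mm from the base axis. Payload 9.7 kg.
Tool frame: the origin (TCP) lies at the very end of the fingers, on their centre line; the grasp point (between the pads) lies 19 mm behind it (arm.grip_point_offset is the distance from the TCP to the grasp point, in mm); x points along the fingers, z is the direction in which the jaws open and shut, and the axes are right-handed (so a half turn about x gives the same grasp; the last joint's range is limited). The gripper opens to 85 mm and grips with 20 to 120 N. Pads are 22 mm wide; open, the fingers measure 114 mm over their backs; the gripper's body (76 mm by 85 mm) begins 54 mm behind the grasp point. The pads swing forward as they close: fully open they stand 13 mm farther back than shut.
Start: joints at [1.287, 0.087, 0.176, 1.66, 0, 1.571], TCP at [154, 527.997, 231.284] pointing down, gripper open.
Joint ranges: [-3.13, 3.13], [-0.85, 1.81], [-1.15, 1.24], [-2.2, 2.28], [-1.44, 1.52], [-3.14, 3.14]. Speed limits (rad/s): [2.22, 2.22, 2.57, 3.14, 3.14, 3.14].

## Interface

Orientations are given as a unit quaternion [w, x, y, z].
In Python, from workcell import telemetry, viewer, ticket, arm gives the robot as it stands.
- The arm moves only by the tool drive_tool, never from a script. Its argument "moves" is a list of rows, each a list of 3 entries, a list of its own where there are three numbers: the shift along the tool's x, y, z in m, then the turn about the tool's x in rad, then the closure in counts, from 0 (fully open) to 255 (shut). In form: [[[dx, dy, dz], yaw, claw], ...]. A call has 1 to 8 rows; each row is the pose to reach, as a shift and turn from the pose commanded when the call began, along the tool's axes at that moment; what a row does not reach only later rows make up. A row lasts 1/8 s, in which the tool goes at most 62.5 mm and 10.7 degrees, less where a joint would pass 70% of its speed; a pose out of reach is approached as far as the arm can. A call with a gripper value outside its range is refused whole. The fingers move at their own pace and stop on an object; the grip force is fixed at half the most. Time passes only in rows, so rows that repeat a pose let the fingers close. It gives the time, the measured TCP pose, the force and the opening at its end, in the units of the state.
- telemetry.state(): the state, without advancing time (a new reading comes with each control period).
- viewer.snapshot(name): name is "side" or "top"; returns a dict with "pixels" (384x512x3 uint8, blue, green, red), "z_map" (384x512 float32, mm along the optical axis (not along the pixel's ray), 0 where there is no reading), "vfov" (degrees; the focal length in pixels is half the picture's height over the tangent of half this angle, whatever the lens; pixels are square), "cx", "cy" (the principal point, pixels), "k1" (the pictures are not rectified: a ray, as slopes to the right and down, at radius r is drawn at 1 + k1 r^2 times it, then the intrinsics apply), "camera_from_world" (4x4, takes a point from world to camera coordinates). Camera axes: x right, y down, z forward; pixel columns grow to the right and rows downward; lengths in mm; the calibration is good to about 2 mm. A picture is of the moment at which its call begins.
- ticket.close_job(): hands the job in, once; it reports no verdict.
The state is a dict: "time": time; "joint_positions": joint angles; "qd": joint speeds; "joint_torque": joint torques, N m; "position": TCP position; "eef_rot": TCP orientation; "contact_force": force on the tool from outside, world axes, zero at the start; "wrist_torque": the same for the moment, N m; "width": finger opening in mm.
Only numpy, scipy, OpenCV 4.12 (cv2) and the standard library are available. Lean on these libraries where they do the work, as an engineer would, in place of code of your own. Each camera call takes 0.05 s, during which the arm holds its last target.

## Task

The glaze mill's porcelain jar has been closed but its star-headed clamp bolt is not yet tight. Take the click wrench from its wooden rest, set its socket gently and fully down over the bolt head, and tighten clockwise until the wrench breaks over at its joint, stopping there without forcing it on to its end stop; then lift the wrench off and lay it gently back in its rest as it was, leaving the bolt tight and everything else on the bench where it stands.

Things in the scene. Friction and masses are not known exactly. Their poses are not given: they have to be found in the camera images.
- jar: White porcelain mill jar, 116 mm across, in a 180 mm square plywood stand with four posts, fixed to the bench. A steel bridge bar (156 x 42 mm, top 180 mm above the bench) spans the lid between two straps whose nuts, 65 mm from the middle, rise to 189 mm; the clamp bolt stands in its middle. Origin: centre of the stand's underside, z up; the bar runs along y.
- bolt_head (a point): Foot of the clamp bolt's six-lobed (star) head, on its upright axis, on top of the washer, 184 mm above the bench; a socket fully down rests there. Head 30 mm over the lobes, 11 mm high; lobes 5 mm wide on a hub 17 mm wide, which ends in a dome 19 mm above this point. z up; x runs through one of the six lobes and turns with the bolt.
- washer: Round steel washer under the bolt head, 48 mm across and 4 mm thick, lying on the bridge bar: the seated socket's mouth rests on it. Origin: centre of its underside.
- clamp_bolt (a joint): Turn of the clamp bolt in rad, growing clockwise seen from above (tightening). It runs easily (drag about 0.3 N m) until the lid is pressed home on its gasket, then stops hard. Where that happens cannot be seen, only felt: somewhere beyond 1.35, after 0.3 to 0.8 rad from the start.
- wrench: Break-over torque wrench, 316 mm, 0.54 kg, level in the rest: black rubber grip (110 x 26 wide x 28 mm high), steel bar 16 wide, 22 mm high at both its ends, head pivoting on one end. Origin: middle of the grip, on the centre line; x to the head, z up (socket points down). At rest the pivot is at x = 155 mm, the socket axis at x = 185 mm. Centre of mass near x = 60 mm.
- socket (a point): Centre of the socket's open mouth, facing down, 45 mm below the wrench's centre line; 45 mm outside, 33.6 mm inside, 33 mm deep, with six ribs 4 mm wide reaching in to 10.5 mm from its axis that pass between the lobes (about 2 mm play each way). z points up into the socket; x runs along the head, away from the handle, midway between two ribs.
- wrench_head (a joint): Breakaway joint of the wrench in rad: 0 at rest, 0.35 at its end stop. It stays at 0 up to about 1.3 N m at the pivot (8 N square to the handle at mid-grip), then the handle breaks over, clockwise seen from above, at a nearly constant torque. Tripped at 0.07; beyond 0.28 it is forced on to its stop. It springs back to 0 when the handle is eased.
- cradle: Wooden rest fixed to the bench: base 200 x 90 x 15 mm, two cross blocks 14 mm thick, 76 mm high, at x = -75 and +80 mm, each with a notch 20 mm wide at its floor (54 mm above the bench), widening upwards. The wrench's bar lies in both, its origin 65 mm above this one, its x along this x. Origin: centre of the base's underside; x towards the wrench's head.
- gasket: Black rubber ring, 100 mm across and 5 mm high, lying on the bench; a bystander. Origin: centre of its underside.
- spanner: Plain one-piece steel wrench without a joint, 190 mm, lying on the bench; a bystander. Origin: centre of its underside.
- spare_jar: Second white mill jar, 114 mm across, 150 mm high, with a knobbed lid and no clamp; a bystander. Origin: centre of its underside.
- oxide_a: Squat amber glass jar, 60 mm across and 100 mm high; a bystander. Origin: centre of its underside.
- oxide_b: White plastic bottle, 52 mm across and 120 mm high; a bystander. Origin: centre of its underside.
Not all that is in view belongs to the job. Leave any red look-alike of the cradle alone.

How it is judged (in metres and radians):
On the way, in this order (a step that is already met when the one before it is completed fails the run):
1. the socket sits fully down over the bolt head (horizontal distance between socket and bolt_head below 0.003 m and z of socket in the frame of bolt_head below 0.004 m and angle between socket's own z axis and vertical below 0.12 rad), for 0.2 s.
2. with the socket still seated, the wrench has broken over at its joint (more than 0.07 rad) (all of step 1 and value of joint wrench_head above 0.07 rad and value of joint clamp_bolt above 1.35 rad), for 0.1 s.
At the end, for the whole second after the job is handed in: The bolt has been tightened with the seated wrench until it tripped and is still tight (turned beyond 1.35 rad); the wrench, its joint back at rest, lies still in both notches of its rest, released, level, head on the same side as before, within 20 mm along the rest and 8 mm across (x of wrench in the frame of cradle between -0.02 and 0.02 m and y of wrench in the frame of cradle between -0.008 and 0.008 m and z of wrench in the frame of cradle between 0.06 and 0.069 m and x of socket in the frame of cradle above 0.12 m and angle between the x axis of wrench and the x axis of cradle, either way round below 0.08 rad and angle between wrench's own z axis and vertical below 0.12 rad and linear speed of wrench below 0.02 m/s and value of joint wrench_head below 0.04 rad and value of joint clamp_bolt above 1.35 rad); the robot touches nothing.
It fails at once if the wrench is forced on past its click (breakaway joint beyond 0.28 rad) (value of joint wrench_head above 0.28 rad).
It fails at once if the wrench is pressed down on the jar's clamp (on the washer under the bolt head) with more than 40 N (contact force between wrench and washer above 40 N).
It fails at once if the wrench is slammed into its rest (more than 150 N) (contact force between wrench and cradle above 150 N).
It fails at once if the wrench is dropped: out of the fingers it falls faster than 0.45 m/s (about 10 mm of fall) (linear speed of wrench above 0.45 m/s and contact force between the fingers and wrench below 0.5 N).
It fails at once if a bystander is moved by more than 20 mm (distance of any of gasket, spanner, spare_jar, oxide_a, oxide_b from where it was at the start of the episode above 0.02 m).
It also fails if it takes over 62 s, if anything falls off the work surface, if the arm or the gripper's body presses on something with over 40 N, if the wrist force passes 120 N, or if a joint passes its speed limit or range.

## Working session

There is one attempt and no reset: what is moved stays moved. The work goes in short steps, Python scripts to look and compute and a tool call to move; the robot and the scene stay as the last step left them, time stands still between calls to the robot, and variables do not carry over. Pictures are saved under pics/ and viewed, and the job is handed in when it is done.

Besides the shell and the picture viewer there is one more tool, called after ">>>" in YAML: its name, and indented under it one key for each argument. drive_tool: Moves the arm, as the interface text tells. Its arguments: {"type":"object","properties":{"moves":{"type":"array"}},"required":["moves"]}

```bash
ls; mkdir -p pics
cat > h.py <<'E'
import numpy as np, cv2
from workcell import telemetry, viewer, ticket, arm
def K(s):
    h,w=s["pixels"].shape[:2]; f=h/2/np.tan(np.radians(s["vfov"])/2); return f,s["cx"],s["cy"],s["k1"]
def cloud(s):
    f,cx,cy,k1=K(s); h,w=s["z_map"].shape
    u,v=np.meshgrid(np.arange(w),np.arange(h)); x=(u-cx)/f; y=(v-cy)/f
    rd=np.hypot(x,y); r=rd.copy()
    for _ in range(20): r=rd/(1+k1*r*r)
    sc=np.where(rd>0,r/np.maximum(rd,1e-9),1); z=s["z_map"]
    P=np.stack([x*sc*z,y*sc*z,z,np.ones_like(z)],-1)
    W=P@np.linalg.inv(np.array(s["camera_from_world"])).T
    W=W[...,:3]; W[z<=0]=np.nan; return W
def proj(s,p):
    f,cx,cy,k1=K(s); p=np.atleast_2d(p); q=np.c_[p,np.ones(len(p))]@np.array(s["camera_from_world"]).T
    x=q[:,0]/q[:,2];y=q[:,1]/q[:,2];d=1+k1*(x*x+y*y); return np.c_[cx+f*x*d,cy+f*y*d]
E
python3 - <<'E'
from h import *
print(telemetry.state())
for n in("side","top"):
    s=viewer.snapshot(n); cv2.imwrite(f"pics/{n}0.png",s["pixels"]); np.savez(f"{n}0.npz",**s)
    print(n,s["vfov"],s["cx"],s["cy"],s["k1"],np.linalg.inv(s["camera_from_world"])[:3].round(3))
E
```

```text
pics
{'time': 0.0, 'joint_positions': array([1.28697783e+00, 8.74387143e-02, 1.75100687e-01, 1.65980317e+00,
       3.94428733e-06, 1.57080120e+00]), 'qd': array([-2.07857789e-04, -1.05606091e-03, -2.58942138e-04, -8.34453908e-05,
        2.35672738e-04, -2.52261033e-04]), 'joint_torque': array([-1.42451468e-04, -5.20386529e+01,  4.64809048e+01,  1.60941010e-02,
       -2.54491238e-05,  3.62357014e-06]), 'position': array([153.94352776, 527.76251316, 230.57765486]), 'eef_rot': array([ 0.56531028, -0.42453987,  0.56607273,  0.42397153]), 'contact_force': array([ 0.5022462 , -0.94947857, -0.00306302]), 'wrist_torque': array([-0.00252328, -0.02572325,  0.03827177]), 'width': 85.71286413973671}
side 53.90993176453399 252.15837998033504 192.3816099418079 -0.006372816746764054 [[-9.96000e-01 -7.10000e-02  5.70000e-02  4.61807e+02]
 [-9.00000e-02  7.01000e-01 -7.07000e-01  7.64687e+02]
 [ 1.00000e-02 -7.09000e-01 -7.05000e-01  8.64124e+02]]
top 51.67481740532889 250.9595697673407 185.72862800753515 -0.011863442085437879 [[ 2.700000e-02 -9.820000e-01  1.860000e-01  3.114940e+02]
 [-1.000000e+00 -2.900000e-02 -9.000000e-03  1.081700e+01]
 [ 1.500000e-02 -1.850000e-01 -9.830000e-01  1.282881e+03]]
```

View pics/side0.png

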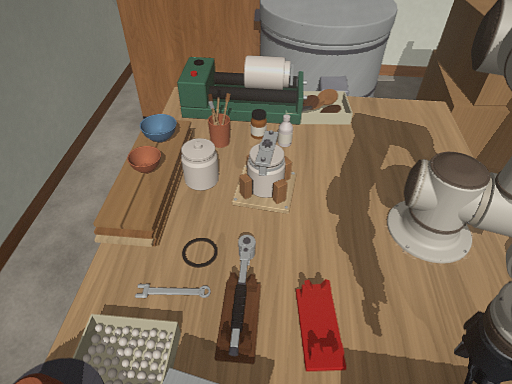

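View pics/top0.png

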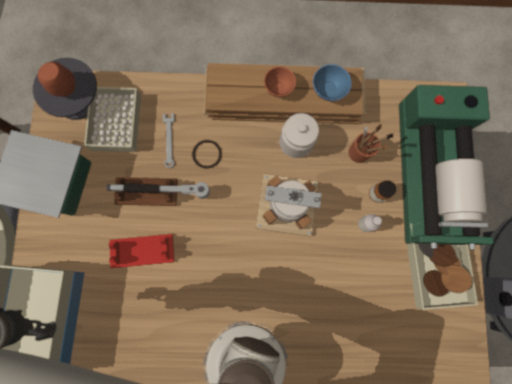

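Run:
```python
from h import *
for n,(r,c,h,w) in {"side":(110,215,250,100),"top":(160,95,80,240)}.items():
    s=dict(np.load(n+"0.npz")); p=s["pixels"][r:r+h,c:c+w]; k=min(800//w,600//h)
    cv2.imwrite(f"pics/{n}0c.png",cv2.resize(p,None,fx=k,fy=k,interpolation=cv2.INTER_CUBIC)); print(n,k)
    W=cloud(s); print(np.nanmedian(W[...,2]))
    # plane of table check
s=dict(np.load("top0.npz"));W=cloud(s)
for r in range(180,202,2): print(r,[tuple(W[r,c].round().astype(int)) if np.isfinite(W[r,c,0]) else None for c in range(106,216,9)])
```

```text
side 2
-0.23717964576144368
top 3
0.48928553668224595
180 [(np.int64(559), np.int64(476), np.int64(1)), (np.int64(545), np.int64(421), np.int64(74)), (np.int64(554), np.int64(406), np.int64(35)), (np.int64(558), np.int64(383), np.int64(16)), (np.int64(560), np.int64(355), np.int64(12)), (np.int64(560), np.int64(324), np.int64(16)), (np.int64(560), np.int64(294), np.int64(21)), (np.int64(550), np.int64(254), np.int64(77)), (np.int64(566), np.int64(240), np.int64(-3)), (np.int64(568), np.int64(211), np.int64(-6)), (np.int64(568), np.int64(181), np.int64(-3)), (np.int64(568), np.int64(151), np.int64(1)), (np.int64(570), np.int64(121), np.int64(-1))]
182 [(np.int64(552), np.int64(474), np.int64(2)), (np.int64(553), np.int64(446), np.int64(0)), (np.int64(549), np.int64(407), np.int64(28)), (np.int64(552), np.int64(383), np.int64(13)), (np.int64(553), np.int64(354), np.int64(13)), (np.int64(555), np.int64(325), np.int64(11)), (np.int64(554), np.int64(295), np.int64(16)), (np.int64(544), np.int64(254), np.int64(74)), (np.int64(559), np.int64(239), np.int64(0)), (np.int64(559), np.int64(209)
[... 4819 characters left out ...]
t64(-4)), (np.int64(509), np.int64(148), np.int64(-3)), (np.int64(510), np.int64(118), np.int64(0))]
200 [(np.int64(493), np.int64(471), np.int64(-3)), (np.int64(492), np.int64(436), np.int64(12)), (np.int64(492), np.int64(407), np.int64(14)), (np.int64(493), np.int64(378), np.int64(14)), (np.int64(493), np.int64(348), np.int64(18)), (np.int64(495), np.int64(320), np.int64(12)), (np.int64(495), np.int64(290), np.int64(18)), (np.int64(491), np.int64(254), np.int64(53)), (np.int64(500), np.int64(236), np.int64(-2)), (np.int64(500), np.int64(206), np.int64(2)), (np.int64(501), np.int64(177), np.int64(0)), (np.int64(501), np.int64(147), np.int64(3)), (np.int64(504), np.int64(119), np.int64(-6))]
```

View pics/side0c.png

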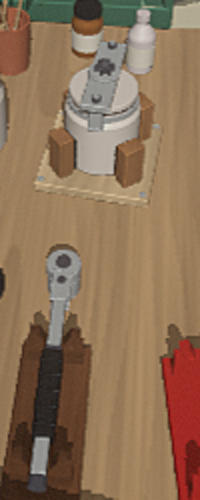

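View pics/top0c.png

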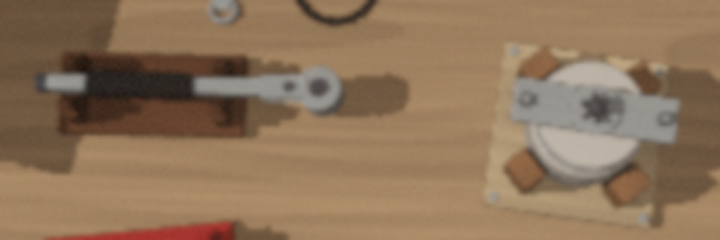

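Run:
```python
from h import *
for n,(r,c,h,w) in {"side":(132,240,60,60),"top":(180,262,36,64)}.items():
    s=dict(np.load(n+"0.npz")); p=s["pixels"][r:r+h,c:c+w]; k=min(800//w,600//h)
    cv2.imwrite(f"pics/{n}0d.png",cv2.resize(p,None,fx=k,fy=k,interpolation=cv2.INTER_NEAREST)); print(n,k)
```

```text
side 10
top 12
```

View pics/side0d.png

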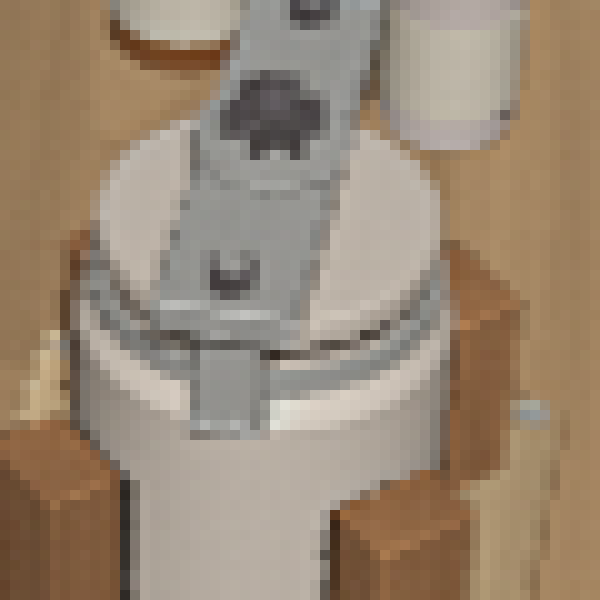

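View pics/top0d.png

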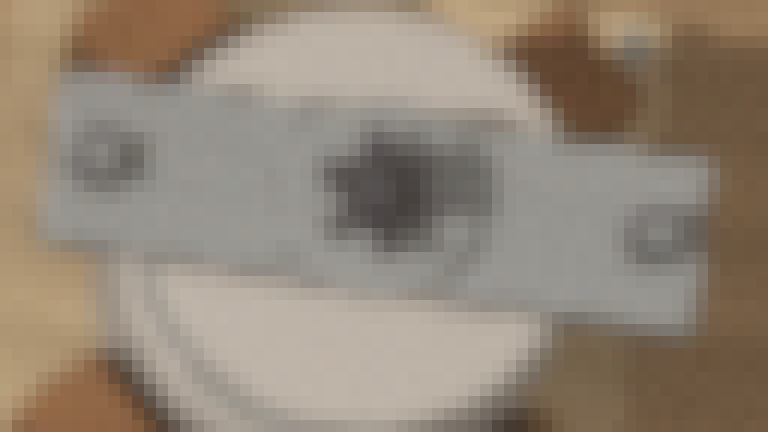

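```bash
cat > fit.py <<'E'
from h import *
from scipy.optimize import minimize
def ray_at(s,uv,z):
    f,cx,cy,k1=K(s); x=(uv[0]-cx)/f;y=(uv[1]-cy)/f; rd=np.hypot(x,y); r=rd
    for _ in range(20): r=rd/(1+k1*r*r)
    d=np.array([x,y,1.])*np.array([r/rd,r/rd,1]) if rd>0 else np.array([0,0,1.])
    M=np.linalg.inv(np.array(s["camera_from_world"])); o=M[:3,3]; d=M[:3,:3]@d
    return o+d*(z-o[2])/d[2]
SS=8
def mask(s,polys,roi):
    r,c,h,w=roi; m=np.zeros((h*SS,w*SS),np.uint8)
    for P in polys:
        uv=(proj(s,P)-[c,r]+.5)*SS-.5
        cv2.fillPoly(m,[np.round(uv*16).astype(np.int32)],255,shift=4)
    m=cv2.blur(m,(SS,SS)); 
    return cv2.resize(m,(w,h),interpolation=cv2.INTER_AREA)/255.
def star(x,y,th,z,hub=8.5,ro=15):
    out=[np.array([[x+hub*np.cos(a),y+hub*np.sin(a),z] for a in np.linspace(0,6.28,40)])]
    for k in range(6):
        a=th+k*np.pi/3; e=np.array([np.cos(a),np.sin(a)]);n=np.array([-e[1],e[0]])
        out.append(np.array([[*(np.array([x,y])+e*q+n*t),z] for q,t in((0,-2.5),(ro,-2.5),(ro,2.5),(0,2.5))]))
    return out
def rect(x,y,th,z,L,Wd):
    e=np.array([np.cos(th),np.sin(th)]);n=np.array([-e[1],e[0]])
    return [np.array([[*(np.array([x,y])+e*a*L/2+n*b*Wd/2),z] for a,b in((1,1),(1,-1),(-1,-1),(-1,1))])]
def corr(img,m):
    a=img-img.mean();b=m-m.mean(); return (a*b).sum()/np.sqrt((a*a).sum()*(b*b).sum()+1e-9)
E
python3 - <<'E'
from fit import *
S={n:dict(np.load(n+"0.npz")) for n in("side","top")}
print("top star guess", ray_at(S["top"],(262+388/12,180+190/12),195), "side", ray_at(S["side"],(240+27.5,132+11),195))
# bar corners top
cs=[(65,72),(715,158),(690,335),(42,240)]
B=[ray_at(S["top"],(262+u/12-.5,180+v/12-.5),180) for u,v in cs];B=np.array(B);print(B.round(1));print("bar mid",B.mean(0), "dir",np.degrees(np.arctan2(*( (B[1]+B[2]-B[0]-B[3])[[1,0]]))))
nuts=[(103,157),(664,236)]
N=np.array([ray_at(S["top"],(262+u/12-.5,180+v/12-.5),189) for u,v in nuts]);print("nuts",N,N.mean(0),np.linalg.norm(N[1]-N[0]))
N=np.array([ray_at(S["side"],(240+u/10-.5,132+v/10-.5),189) for u,v in((310,10),(233,270))]);print("nuts side",N,N.mean(0),np.linalg.norm(N[1]-N[0]))
for n,roi in(("top",(184,284,24,26)),("side",(134,256,20,20))):
    s=S[n]; g=cv2.cvtColor(s["pixels"],cv2.COLOR_BGR2GRAY).astype(float); r,c,h,w=roi; im=g[r:r+h,c:c+w]
    p0=ray_at(s,(294,195.5) if n=="top" else (267,143),195)
    res=[]
    for th in np.radians(np.arange(0,60,6)):
        f=lambda q:-corr(-im,mask(s,star(q[0],q[1],q[2]/20,195),roi))
        o=minimize(f,[p0[0],p0[1],th*20],method="Nelder-Mead",options=dict(initial_simplex=np.array([[p0[0],p0[1],th*20]]*4)+np.vstack([np.zeros(3),np.eye(3)*2])))
        res.append((o.fun,o.x[0],o.x[1],np.degrees(o.x[2]/20)%60))
    res.sort(); print(n,[np.round(q,3) for q in res[:5]])
E
```

```text
top star guess [ 492.02471921 -120.89697882  195.        ] side [ 489.71715533 -113.31805806  195.        ]
[[ 521.9  -44.7  180. ]
 [ 505.8 -198.5  180. ]
 [ 463.6 -192.4  180. ]
 [ 481.6  -40.1  180. ]]
bar mid [ 493.22735174 -118.92382552  180.        ] dir -96.36210063417151
nuts [[ 500.24205768  -53.54341841  189.        ]
 [ 485.42421521 -184.73852216  189.        ]] [ 492.83313644 -119.14097029  189.        ] 132.029253206504
nuts side [[ 484.12673555 -173.93445712  189.        ]
 [ 498.68160715  -49.22829205  189.        ]] [ 491.40417135 -111.58137458  189.        ] 125.55266581989433
top [array([  -0.655,  493.12 , -119.652,   10.912]), array([  -0.654,  493.096, -119.793,   10.419]), array([  -0.654,  493.158, -119.725,    9.351]), array([  -0.654,  493.227, -119.715,   11.971]), array([  -0.654,  493.234, -119.671,   11.407])]
side [array([  -0.622,  491.201, -110.273,    5.923]), array([  -0.621,  491.47 , -111.358,   10.882]), array([  -0.621,  491.348, -110.147,   10.614]), array([  -0.62 ,  491.756, -110.747,    7.774]), array([  -0.62 ,  491.554, -110.67 ,   10.136])]
```

```bash
python3 - <<'E'
from fit import *
S={n:dict(np.load(n+"0.npz")) for n in("side","top")}
for n in S:
    s=S[n]; W=cloud(s)
    m=(abs(W[...,0]-493)<70)&(abs(W[...,1]+118)<110)&(W[...,2]>172)&(W[...,2]<186)
    px=s["pixels"].astype(int)
    P=W[m]; d=np.array([np.cos(np.radians(-96.3)),np.sin(np.radians(-96.3))]);q=np.c_[P[:,:2]@d,P[:,:2]@[-d[1],d[0]]]
    print(n,m.sum(),P.mean(0).round(1),"long",np.percentile(q[:,0],[0,2,98,100]).round(1),"cross",np.percentile(q[:,1],[0,2,98,100]).round(1))
    for lo,hi,cx,cy,R in((-15,15,300,200,60),):
        t=(W[...,2]>-15)&(W[...,2]<10)&(W[...,0]>200)&(W[...,0]<600)&(abs(W[...,1])<400)
        print("table z",np.median(W[t][:,2]))
    # spare jar knob, gasket centre
    g=cv2.cvtColor(s["pixels"],cv2.COLOR_BGR2GRAY)
    t=(W[...,2]<12)&(g<60)&(abs(W[...,1]-130)<80)&(abs(W[...,0]-590)<80)
    print("gasket",t.sum(),W[t].mean(0), W[t].min(0),W[t].max(0))
    t=(px[...,2]>150)&(px[...,1]<50)&(W[...,2]>30); print("red", W[t].mean(0),t.sum())
    t=(W[...,2]>125)&(W[...,2]<185)&(abs(W[...,0]-630)<90)&(abs(W[...,1]+130)<90)&(W[...,0]>560); print("spare", W[t].mean(0),t.sum())
E
python3 - <<'E'
from fit import *
s=dict(np.load("side0.npz")); 
for f in (0,):
  im=s["pixels"].copy(); k=8; r,c,h,w=115,235,75,75
  b=cv2.resize(im[r:r+h,c:c+w],None,fx=k,fy=k,interpolation=cv2.INTER_CUBIC)
  for (x,y,col) in((493,-119.5,(0,0,255)),(491.5,-112,(0,255,0))):
    for P in rect(x,y,np.radians(-96.4),180,156,42)+star(x,y,np.radians(11),195):
      cv2.polylines(b,[np.round((proj(s,P)-[c,r]+.5)*k).astype(int)],True,col,1)
  cv2.imwrite("pics/sideov.png",b)
E
```

```text
side 436 [ 490.9 -107.   179.8] long [-16.4 -13.4 137.6 141.2] cross [477.6 479.9 521.3 522.9]
table z -0.642769104462559
gasket 165 [635.65687938 153.0227814    3.74669821] [608.68865259 100.01368037  -2.42438401] [669.83979017 198.0056447    8.40509126]
red [349.88390505 315.10011516  56.21271275] 607
spare [ 689.99310338 -139.93727907  134.46251462] 410
top 721 [ 492.9 -117.4  180.7] long [-15.3 -12.5 137.5 140.8] cross [480.7 482.9 524.3 527. ]
table z 0.014163524535661054
gasket 60 [635.89747113 153.85167746   3.8996717 ] [610.37157934 104.32892202  -1.04396834] [669.1745875  194.74804085  10.09528069]
red [ 567.11485579 -113.68060084  119.69532389] 56
spare [ 692.01019418 -145.64766554  135.39954323] 585
```

View pics/sideov.png

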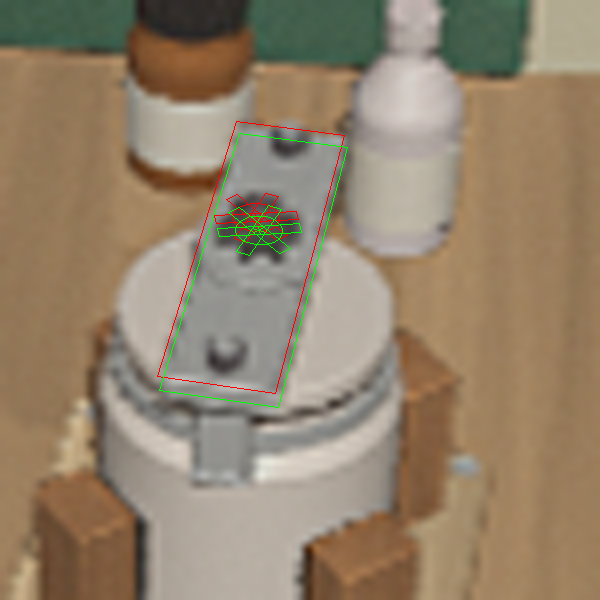

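```bash
python3 - <<'E'
from fit import *
from scipy.spatial.transform import Rotation as R
q=telemetry.state()["eef_rot"]; print(R.from_quat(np.r_[q[1:],q[0]]).as_matrix().round(3)); print(arm.__dict__.keys() if hasattr(arm,'__dict__') else dir(arm), arm.grip_point_offset)
for n in("top","side"):
    s=dict(np.load(n+"0.npz"));W=cloud(s)
    m=(W[...,2]>58)&(W[...,2]<95)&(W[...,0]>480)&(W[...,0]<575)&(W[...,1]>100)&(W[...,1]<450)
    ys=np.arange(130,430,15)
    for y in ys:
        t=m&(abs(W[...,1]-y)<6); 
        if t.sum()>3: print(n,y,t.sum(),"x",np.percentile(W[t][:,0],[3,50,97]).round(1),"z",np.median(W[t][:,2]).round(1))
    print(W[m][:,1].min(),W[m][:,1].max())
    # socket ring at far end
E
python3 - <<'E'
from fit import *
for n,(r,c,h,w,k) in {"side":(225,215,135,60,4),"top":(172,100,36,115,6)}.items():
    s=dict(np.load(n+"0.npz")); p=s["pixels"][r:r+h,c:c+w]
    cv2.imwrite(f"pics/{n}0w.png",cv2.resize(p,None,fx=k,fy=k,interpolation=cv2.INTER_CUBIC))
E
```

```text
[[-0.    -0.96   0.28 ]
 [-0.001  0.28   0.96 ]
 [-1.     0.    -0.001]]
dict_keys([]) 18.700000000000003
top 130 9 x [517.7 525.6 534.4] z 69.9
top 145 51 x [505.4 524.4 544.3] z 75.4
top 160 55 x [503.4 523.4 547.2] z 75.6
top 175 39 x [512.1 523.9 540.4] z 76.8
top 190 32 x [513.8 523.6 535.9] z 77.3
top 205 32 x [514.  524.5 535.4] z 77.5
top 220 24 x [518.  525.9 533.5] z 75.2
top 235 24 x [517.2 523.7 531.8] z 75.6
top 250 39 x [500.5 522.  549.4] z 74.0
top 265 44 x [498.3 524.6 552.3] z 74.4
top 280 24 x [515.5 521.7 533.3] z 76.5
top 295 34 x [511.9 522.5 536.3] z 78.2
top 310 35 x [512.3 522.9 535.2] z 77.9
top 325 38 x [512.3 521.9 535. ] z 77.7
top 340 34 x [512.1 523.4 534.9] z 77.5
top 355 37 x [511.7 521.9 536.6] z 77.3
top 370 34 x [512.  523.9 537.4] z 78.2
top 385 31 x [511.5 522.9 536.3] z 78.6
top 400 26 x [512.5 520.9 531. ] z 74.6
top 415 60 x [495.9 522.5 552.3] z 73.1
132.9242743083208 445.0837856890561
side 130 7 x [517.1 521.7 529.3] z 74.4
side 145 49 x [503.2 522.9 542.2] z 75.0
side 160 77 x [500.9 521.8 545.8] z 75.1
side 175 48 x [506.3 521.7 539.2] z 75.5
side 190 36 x [511.6 523.8 534.4] z 77.1
side 205 37 x [512.3 523.  533.3] z 76.7
side 220 30 x [515.6 523.2 531. ] z 75.3
side 235 26 x [516.5 522.3 529.7] z 74.7
side 250 52 x [494.1 522.4 547.9] z 74.1
side 265 101 x [496.6 524.1 550.6] z 72.2
side 280 31 x [514.5 522.  531.1] z 75.7
side 295 51 x [510.3 522.4 534.5] z 78.0
side 310 52 x [511.5 523.2 535. ] z 77.6
side 325 56 x [509.8 521.7 535.3] z 77.8
side 340 57 x [510.4 521.9 533.9] z 78.0
side 355 60 x [509.8 521.5 534.6] z 77.7
side 370 63 x [509.6 521.3 534.6] z 77.4
side 385 69 x [510.1 521.5 535. ] z 77.0
side 400 39 x [514.8 522.  530.1] z 75.1
side 415 148 x [493.  522.5 551.9] z 72.7
131.79423043526162 446.8060476127982
```

View pics/top0w.png

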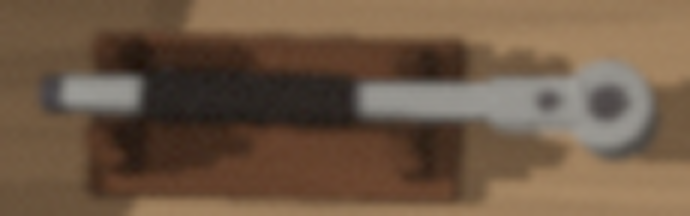

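View pics/side0w.png

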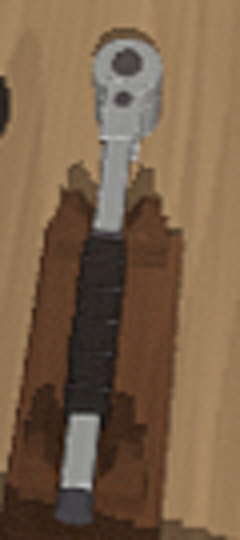

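```bash
cat > go.py <<'E'
from fit import *
import sys
from scipy.spatial.transform import Rotation as R
def pose():
    s=telemetry.state();q=s["eef_rot"]; return s["position"],R.from_quat(np.r_[q[1:],q[0]]).as_matrix(),s
def jaw(M): return np.degrees(np.arctan2(M[1,2],M[0,2]))
def to(x,y,z,j=None):
    p,M,s=pose(); d=M.T@(np.array([x,y,z])-p)
    yaw=0 if j is None else -np.radians((j-jaw(M)+180)%360-180)
    print("d mm",d.round(1),"yaw",round(yaw,4)); return d,yaw
def rep():
    p,M,s=pose(); print("t",round(s["time"],2),"p",p.round(1),"jaw",round(jaw(M),2),"tilt",M[:,0].round(3),"F",s["contact_force"].round(1),"T",s["wrist_torque"].round(2),"w",round(s["width"],1))
E
python3 -c "
from go import *
rep(); to(522,310,150,.4)"
```

```text
t 0.1 p [153.9 527.8 230.7] jaw 73.74 tilt [-0.    -0.001 -1.   ] F [ 0.1 -0.2  0.2] T [0.03 0.01 0.02] w 85.4
d mm [  80.8 -414.3 -106. ] yaw 1.28
```

>>> drive_tool:
  moves:
    - [[0,-0.059,-0.015],0.18,0]
    - [[0,-0.118,-0.03],0.36,0]
    - [[0,-0.177,-0.045],0.54,0]
    - [[0,-0.236,-0.06],0.72,0]
    - [[0.02,-0.295,-0.075],0.9,0]
    - [[0.04,-0.354,-0.09],1.08,0]
    - [[0.06,-0.414,-0.106],1.25,0]
    - [[0.081,-0.414,-0.106],1.28,0]

```text
time: 1.1
position: [524.4, 307.8, 148.7]
eef_rot: [0.707, -0.0, 0.707, -0.0]
contact_force: [-0.9, -0.0, 0.4]
width: 85.7
```

```bash
python3 -c "
from go import *
rep(); to(522.3,310,47,.4)
s=viewer.snapshot('side'); cv2.imwrite('pics/s1.png',cv2.resize(s['pixels'][150:384,150:400],None,fx=3,fy=2.5))
print(telemetry.state()['joint_positions'])
"
```

```text
t 1.1 p [524.4 307.8 148.7] jaw -0.01 tilt [-0.    -0.001 -1.   ] F [-0.9 -0.   0.4] T [-0.    0.04  0.01] w 85.7
d mm [101.7   2.3  -2. ] yaw -0.0071
[ 5.32404712e-01  2.13032141e-01  1.51139313e-01  1.51414783e+00
 -2.90562035e-04  2.10223741e+00]
```

View pics/s1.png

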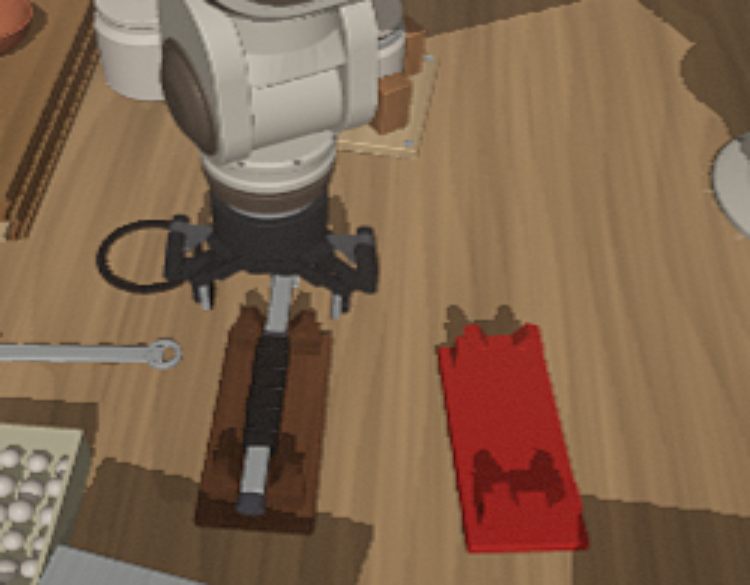

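>>> drive_tool:
  moves:
    - [[0.04,0.002,-0.002],-0.007,0]
    - [[0.08,0.002,-0.002],-0.007,0]
    - [[0.101,0.002,-0.002],-0.007,0]
    - [[0.101,0.002,-0.002],-0.007,0]

```text
time: 1.65
position: [518.3, 312.1, 47.7]
eef_rot: [0.706, -0.006, 0.708, 0.005]
contact_force: [-0.4, -0.6, 1.1]
width: 85.4
```

```bash
python3 -c "
from go import *
rep(); to(522.3,310,47,.4)
s=viewer.snapshot('side'); cv2.imwrite('pics/s2.png',cv2.resize(s['pixels'][150:384,150:400],None,fx=3,fy=2.5))
"
```

```text
t 1.65 p [518.3 312.1  47.7] jaw 0.87 tilt [-0.003 -0.002 -1.   ] F [-0.4 -0.6  1.1] T [ 0.01  0.02 -0.  ] w 85.4
d mm [ 0.7 -2.1  4. ] yaw 0.0082
```

View pics/s2.png

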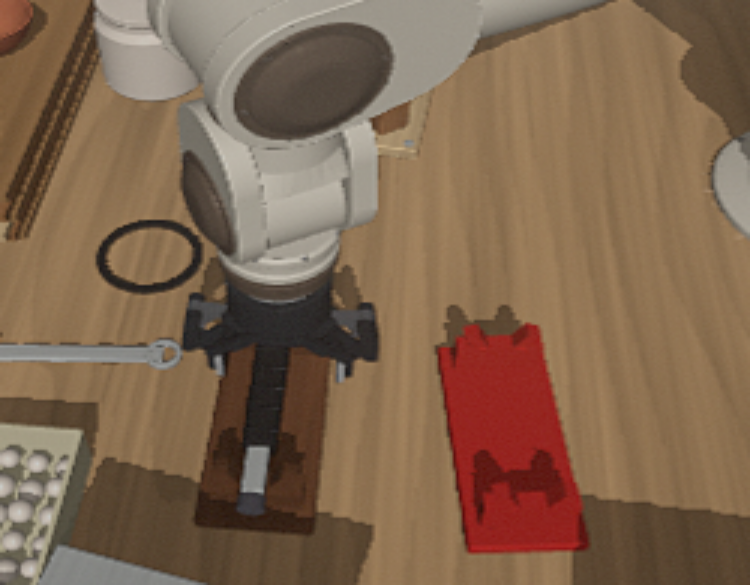

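>>> drive_tool:
  moves:
    - [[0,-0.002,0.003],0.004,0]
    - [[0,-0.002,0.003],0.004,0]
    - [[0,-0.002,0.003],0.004,0]

```text
time: 2.08
position: [523.1, 310.5, 50.0]
eef_rot: [0.707, -0.003, 0.707, 0.004]
contact_force: [1.0, 0.6, 1.0]
width: 85.3
```

```bash
python3 -c "
from go import *
rep()"
```

```text
t 2.08 p [523.1 310.5  50. ] jaw 0.56 tilt [ 0.001  0.    -1.   ] F [1.  0.6 1. ] T [-0.01 -0.02  0.02] w 85.3
```

>>> drive_tool:
  moves:
    - [[0.003,0,-0.0005],0,100]
    - [[0.003,0,-0.0005],0,255]
    - [[0.003,0,-0.0005],0,255]
    - [[0.003,0,-0.0005],0,255]
    - [[0.003,0,-0.0005],0,255]
    - [[0.003,0,-0.0005],0,255]

```text
time: 2.82
position: [523.9, 310.6, 47.2]
eef_rot: [0.708, -0.003, 0.706, 0.004]
contact_force: [7.2, 0.1, 1.9]
width: 25.1
```

```bash
python3 -c "
from go import *
rep()"
```

```text
t 2.83 p [523.9 310.6  47.2] jaw 0.54 tilt [ 0.004  0.001 -1.   ] F [7.2 0.1 1.9] T [ 0.06 -1.25  0.03] w 25.1
```

>>> drive_tool:
  moves:
    - [[-0.01,0,0.001],0,255]
    - [[-0.03,0,0.001],0,255]
    - [[-0.06,0,0.001],0,255]
    - [[-0.1,0,0.001],0,255]
    - [[-0.14,0,0.001],0,255]
    - [[-0.18,0,0.001],0,255]
    - [[-0.215,0,0.001],0,255]
    - [[-0.215,0,0.001],0,255]

```text
time: 3.82
position: [523.8, 310.8, 263.5]
eef_rot: [0.708, -0.003, 0.706, 0.004]
contact_force: [-0.3, 0.5, -6.1]
width: 24.9
```

```bash
python3 -c "
from go import *
rep();to(391,-1.5,262,41)
for n in('side','top'):
    s=viewer.snapshot(n); cv2.imwrite('pics/%s3.png'%n,s['pixels'])
"
```

```text
t 3.83 p [523.8 310.8 263.5] jaw 0.58 tilt [ 0.003  0.002 -1.   ] F [-0.3  0.5 -6.1] T [0.2  0.02 0.01] w 24.9
d mm [   0.5 -310.9 -135.9] yaw -0.7055
```

View pics/side3.png

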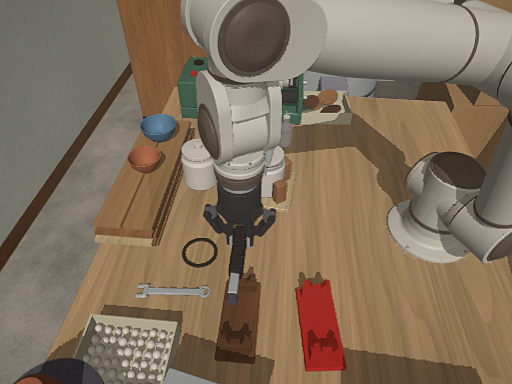

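View pics/top3.png

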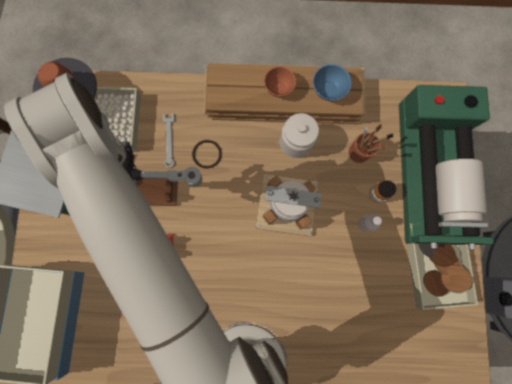

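>>> drive_tool:
  moves:
    - [[0,-0.03,-0.013],-0.07,255]
    - [[0,-0.08,-0.035],-0.18,255]
    - [[0,-0.13,-0.057],-0.3,255]
    - [[0,-0.18,-0.079],-0.41,255]
    - [[0,-0.23,-0.1],-0.52,255]
    - [[0,-0.28,-0.122],-0.64,255]
    - [[0,-0.311,-0.136],-0.705,255]
    - [[0,-0.311,-0.136],-0.705,255]

```text
time: 4.92
position: [388.9, -3.6, 259.4]
eef_rot: [0.662, -0.246, 0.664, 0.247]
contact_force: [0.9, 0.9, -5.5]
width: 25.0
```

>>> drive_tool:
  moves:
    - [[0,0,0],0,255]
    - [[0,0,0],0,255]

```text
time: 5.18
position: [390.4, -1.4, 260.4]
eef_rot: [0.662, -0.247, 0.663, 0.248]
contact_force: [-0.2, -0.9, -5.7]
width: 25.1
```

```bash
python3 -c "
from go import *
rep();to(391,-1.5,262,41)
for n in('side','top'):
    s=viewer.snapshot(n); cv2.imwrite('pics/%s4.png'%n,s['pixels']); np.savez('%s4.npz'%n,**s)
s=np.load('top4.npz')['pixels'][150:240,220:340]; cv2.imwrite('pics/top4c.png',cv2.resize(s,None,fx=6,fy=6,interpolation=cv2.INTER_CUBIC))
"
```

```text
t 5.17 p [390.4  -1.4 260.4] jaw 41.01 tilt [-0.001  0.    -1.   ] F [-0.2 -0.9 -5.7] T [ 0.13  0.08 -0.03] w 25.1
d mm [-1.6 -0.5  0.4] yaw 0.0001
```

View pics/side4.png

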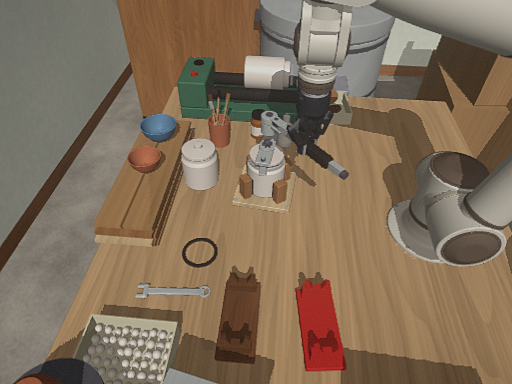

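View pics/top4c.png

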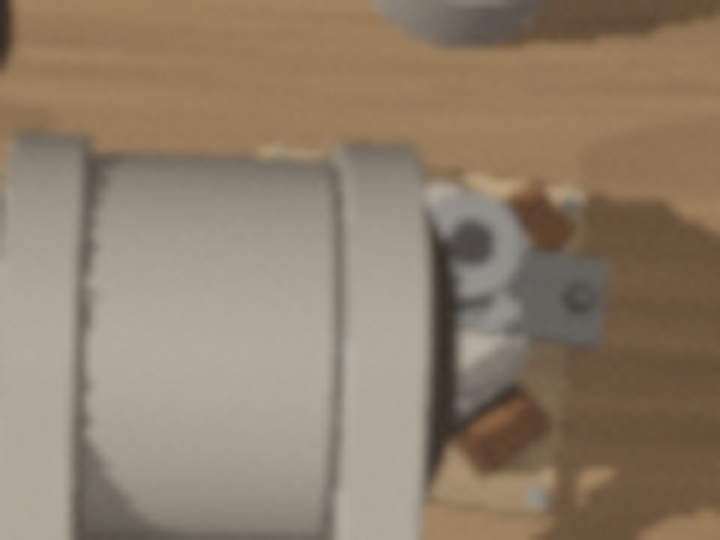

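```bash
python3 -c "
from go import *
s=dict(np.load('side4.npz')); cv2.imwrite('pics/side4c.png',cv2.resize(s['pixels'][95:205,235:355],None,fx=5,fy=5,interpolation=cv2.INTER_CUBIC))
t=dict(np.load('top4.npz'));
print('top socket centre', ray_at(t,(298.3-.5,190-.5),289))
"
```

```text
top socket centre [ 493.05440313 -118.26322325  289.        ]
```

View pics/side4c.png

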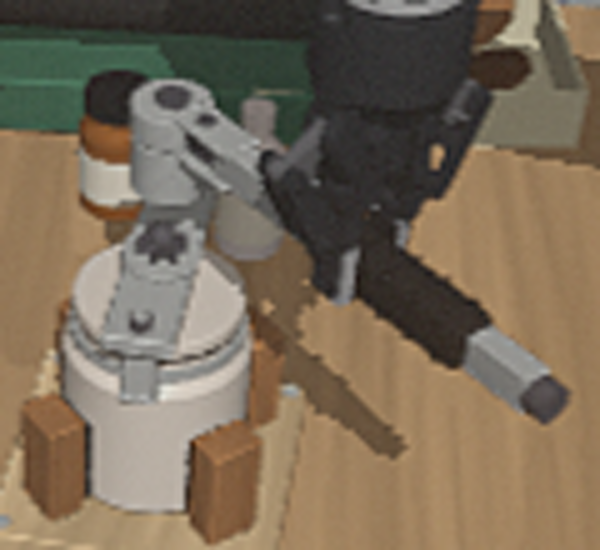

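```bash
python3 -c "
from go import *
s=dict(np.load('side4.npz'));t=dict(np.load('top4.npz'))
print('side socket centre', ray_at(s,(235+172/5-.5,95+97/5-.5),289), 'pivot',ray_at(s,(235+207/5-.5,95+119/5-.5),288))
for n,q in(('s',s),('t',t)):
  W=cloud(q); m=(W[...,2]>280)&(W[...,2]<297)&(np.hypot(W[...,0]-493,W[...,1]+118)<27); P=W[m]; print(n,m.sum(),P.min(0).round(1),P.max(0).round(1),P.mean(0).round(1))
  m=(W[...,2]>172)&(W[...,2]<187)&(abs(W[...,0]-493)<70)&(abs(W[...,1]+118)<100);P=W[m];print('bar',m.sum(),P.min(0),P.max(0))
# side top overlay of bar & star at z using candidate
k=8;r,c,h,w=115,235,75,75
b=cv2.resize(s['pixels'][r:r+h,c:c+w],None,fx=k,fy=k,interpolation=cv2.INTER_CUBIC)
x,y=492,-118.5
for P in rect(x,y,np.radians(-96.4),180,156,42)+star(x,y,np.radians(11),195)[1:]+[np.array([[x+24*np.cos(a),y+24*np.sin(a),184] for a in np.linspace(0,6.3,60)]), np.array([[x+8*np.cos(a),y+8*np.sin(a),200] for a in np.linspace(0,6.3,60)])]:
   cv2.polylines(b,[np.round((proj(s,P)-[c,r]+.5)*k).astype(int)],True,(0,0,255),1)
cv2.imwrite('pics/side4o.png',b)
"
```

```text
side socket centre [ 489.97323017 -120.36306936  289.        ] pivot [ 469.94287587 -102.58654862  288.        ]
s 144 [ 467.4 -141.   280. ] [511.5 -93.1 292.9] [ 490.1 -114.   287.3]
bar 400 [ 461.22139425 -191.78347656  172.00832852] [520.05733349 -38.56108615 186.8412448 ]
t 194 [ 469.2 -139.8  280.2] [ 513.3 -100.9  296. ] [ 492.8 -121.5  288.6]
bar 259 [ 464.85655137 -195.8965857   172.86014201] [ 510.0171686  -127.03344784  186.71986408]
```

View pics/side4o.png

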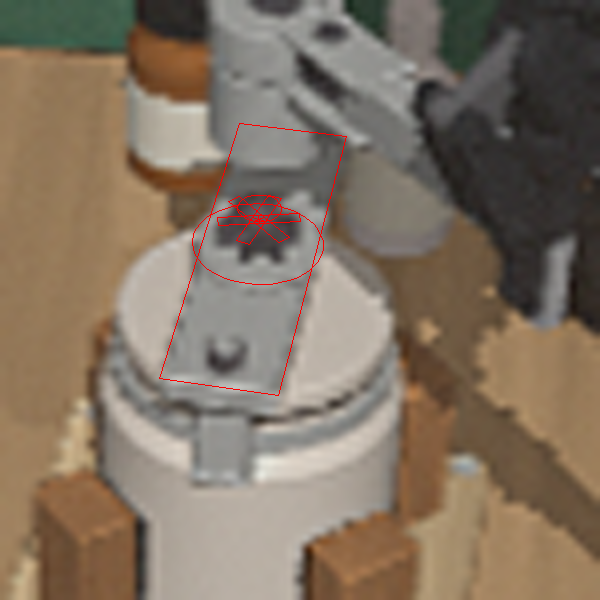

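>>> drive_tool:
  moves:
    - [[0.015,0,0],0,255]
    - [[0.03,0,0],0,255]
    - [[0.035,0,0],0,255]
    - [[0.035,0,0],0,255]
    - [[0.035,0,0],0,255]

```text
time: 5.9
position: [390.5, -2.0, 226.7]
eef_rot: [0.663, -0.248, 0.662, 0.247]
contact_force: [0.1, -0.3, -5.5]
width: 25.5
```

```bash
python3 -c "
from go import *
rep();
for n in('side','top'):
    s=viewer.snapshot(n); np.savez('%s5.npz'%n,**s)
a=np.load('top5.npz')['pixels'][165:225,260:340]; b=np.load('side5.npz')['pixels'][110:170,235:315]
cv2.imwrite('pics/5c.png',cv2.resize(np.vstack([a,b]),None,fx=5,fy=5,interpolation=cv2.INTER_CUBIC))
"
```

```text
t 5.9 p [390.5  -2.  226.7] jaw 40.96 tilt [ 0.001 -0.    -1.   ] F [ 0.1 -0.3 -5.5] T [ 0.08  0.11 -0.  ] w 25.5
```

View pics/5c.png

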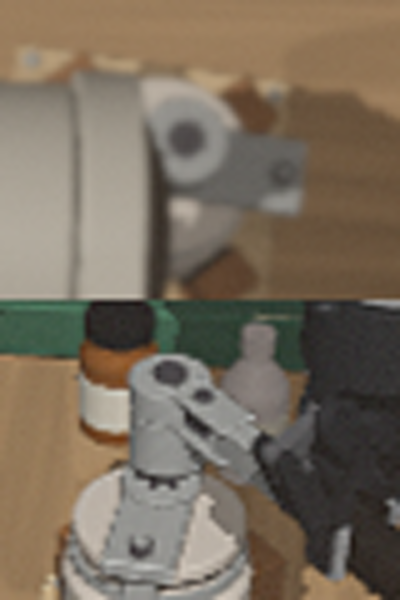

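```bash
python3 -c "
from go import *
s=dict(np.load('side5.npz'));s0=dict(np.load('side0.npz'))
for x in(490,492,494): print(x,proj(s,[[x,-119,199],[x,-119,225],[x,-119,255],[x,-119,184]]).round(2).tolist())
a=s['pixels'][125:155,255:285]; b=s0['pixels'][125:155,255:285]
cv2.imwrite('pics/5d.png',cv2.resize(np.hstack([a,b]),None,fx=13,fy=13,interpolation=cv2.INTER_NEAREST))
"
```

```text
490 [[267.58, 140.7], [267.93, 133.35], [268.36, 124.57], [267.38, 144.82]]
492 [[266.89, 140.65], [267.23, 133.31], [267.64, 124.52], [266.7, 144.78]]
494 [[266.2, 140.61], [266.53, 133.27], [266.93, 124.48], [266.01, 144.74]]
```

View pics/5d.png

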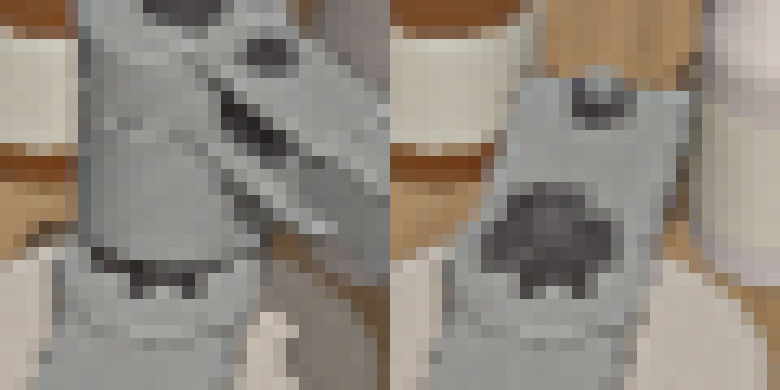

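>>> drive_tool:
  moves:
    - [[0.001,-0.0007,0.0008],0,255]
    - [[0.003,-0.0007,0.0008],0,255]
    - [[0.005,-0.0007,0.0008],0,255]
    - [[0.006,-0.0007,0.0008],0,255]
    - [[0.006,-0.0007,0.0008],0,255]

```text
time: 6.62
position: [391.4, -2.0, 220.2]
eef_rot: [0.662, -0.247, 0.662, 0.247]
contact_force: [-0.8, -0.3, -5.8]
width: 25.2
```

```bash
python3 -c "
from go import *
rep();t=dict(np.load('top5.npz'));print(ray_at(t,(260+186/5-.5,165+138/5-.5),255.5))"
```

```text
t 6.62 p [391.4  -2.  220.2] jaw 40.97 tilt [-0.  0. -1.] F [-0.8 -0.3 -5.8] T [0.2  0.03 0.02] w 25.2
[ 492.12957137 -119.74763348  255.5       ]
```

>>> drive_tool:
  moves:
    - [[0.001,0,0],0,255]
    - [[0.002,0,0],0,255]
    - [[0.003,0,0],0,255]
    - [[0.004,0,0],0,255]
    - [[0.004,0,0],0,255]

```text
time: 7.25
position: [391.4, -2.0, 216.2]
eef_rot: [0.662, -0.247, 0.662, 0.247]
contact_force: [0.1, 0.5, -6.4]
width: 25.2
```

```bash
python3 -c "
from go import *
rep()"
```

```text
t 7.25 p [391.4  -2.  216.2] jaw 40.97 tilt [-0. -0. -1.] F [ 0.1  0.5 -6.4] T [ 0.19 -0.07  0.09] w 25.2
```

>>> drive_tool:
  moves:
    - [[0.001,0,0],0,255]
    - [[0.002,0,0],0,255]
    - [[0.003,0,0],0,255]
    - [[0.004,0,0],0,255]
    - [[0.004,0,0],0,255]

```text
time: 7.88
position: [391.5, -2.0, 212.2]
eef_rot: [0.662, -0.247, 0.662, 0.247]
contact_force: [0.9, 0.8, -5.6]
width: 25.0
```

```bash
python3 -c "
from go import *
rep()"
```

```text
t 7.88 p [391.5  -2.  212.2] jaw 40.97 tilt [-0. -0. -1.] F [ 0.9  0.8 -5.6] T [ 0.2  -0.09  0.15] w 25.0
```

>>> drive_tool:
  moves:
    - [[0.0005,0,0],0,255]
    - [[0.001,0,0],0,255]
    - [[0.0015,0,0],0,255]
    - [[0.0015,0,0],0,255]

```text
time: 8.38
position: [391.4, -2.0, 210.9]
eef_rot: [0.662, -0.247, 0.662, 0.247]
contact_force: [-0.6, 0.8, -3.1]
width: 25.0
```

```bash
python3 -c "
from go import *
rep()"
```

```text
t 8.38 p [391.4  -2.  210.9] jaw 40.97 tilt [ 0.  0. -1.] F [-0.6  0.8 -3.1] T [ 0.17 -0.01  0.15] w 25.0
```

>>> drive_tool:
  moves:
    - [[0.0005,0,0],0,255]
    - [[0.001,0,0],0,255]
    - [[0.001,0,0],0,255]

```text
time: 8.75
position: [391.4, -1.9, 210.1]
eef_rot: [0.663, -0.247, 0.662, 0.247]
contact_force: [-2.4, 4.0, 0.3]
width: 25.4
```

```bash
python3 -c "
from go import *
rep()
for n in('side','top'):
    s=viewer.snapshot(n); np.savez('%s6.npz'%n,**s)
a=np.load('top6.npz')['pixels'][165:225,260:340]; b=np.load('side6.npz')['pixels'][110:170,235:315]
cv2.imwrite('pics/6c.png',cv2.resize(np.vstack([a,b]),None,fx=5,fy=5,interpolation=cv2.INTER_CUBIC))
"
```

```text
t 8.75 p [391.4  -1.9 210.1] jaw 40.97 tilt [ 0.  0. -1.] F [-2.4  4.   0.3] T [ 0.31  0.27 -0.03] w 25.4
```

View pics/6c.png

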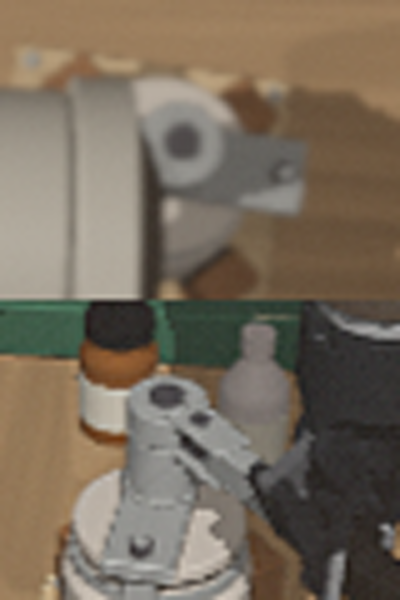

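>>> drive_tool:
  moves:
    - [[0,0.0015,0],0,255]
    - [[0,0.0014,0.0078],0.05,255]
    - [[0,0.0007,0.0155],0.1,255]
    - [[0,-0.0002,0.0232],0.15,255]
    - [[0,-0.0016,0.0309],0.2,255]
    - [[0,-0.0033,0.0385],0.25,255]
    - [[0,-0.0033,0.0385],0.25,255]

```text
time: 9.72
position: [423.8, 20.2, 209.7]
eef_rot: [0.688, -0.164, 0.688, 0.162]
contact_force: [4.4, -3.9, -2.6]
width: 25.2
```

```bash
cat >> go.py <<'E'
def fr():
    p,M,s=pose(); F=s["contact_force"]; print("tool F (x,y,z)",(M.T@F).round(1),"T",(M.T@s["wrist_torque"]).round(2)); rep()
def arc(phi0,ys=0,r=155.5,n=1):
    print([(round(r*(np.cos(a)-1)/1000+ys,4),round(r*np.sin(a)/1000,4),round(a,3)) for a in np.linspace(0,phi0,n+1)[1:]])
E
python3 -c "
from go import *
fr(); arc(.24,n=4)"
```

```text
tool F (x,y,z) [ 2.6 -5.5  2.2] T [-0.59 -0.57 -1.59]
t 9.72 p [423.8  20.2 209.7] jaw 26.64 tilt [ 0.001 -0.002 -1.   ] F [ 4.4 -3.9 -2.6] T [-1.16 -1.22  0.59] w 25.2
[(np.float64(-0.0003), np.float64(0.0093), np.float64(0.06)), (np.float64(-0.0011), np.float64(0.0186), np.float64(0.12)), (np.float64(-0.0025), np.float64(0.0278), np.float64(0.18)), (np.float64(-0.0045), np.float64(0.037), np.float64(0.24))]
```

>>> drive_tool:
  moves:
    - [[0.0004,-0.0008,0.0003],0,255]
    - [[0.0004,-0.001,0.005],0.03,255]
    - [[0.0004,-0.0011,0.0096],0.06,255]
    - [[0.0004,-0.0011,0.0096],0.06,255]
    - [[0.0004,-0.0011,0.0096],0.06,255]

```text
time: 10.35
position: [431.9, 24.0, 209.4]
eef_rot: [0.693, -0.142, 0.693, 0.142]
contact_force: [2.5, -2.5, -0.7]
width: 25.0
```

```bash
cat >> go.py <<'E'
def tq():
    p,M,s=pose(); F=M.T@s["contact_force"]; T=M.T@s["wrist_torque"]; print("tau_bolt",round(T[0]+F[2]*.1555,2),"tau_piv",round(T[0]+F[2]*.1255,2)); fr()
E
python3 -c "
from go import *
tq()"
```

```text
tau_bolt -0.39 tau_piv -0.43
tool F (x,y,z) [ 0.7 -3.3  1.3] T [-0.59 -0.68 -0.91]
t 10.35 p [431.9  24.  209.4] jaw 23.22 tilt [ 0. -0. -1.] F [ 2.5 -2.5 -0.7] T [-0.57 -0.98  0.59] w 25.0
```

>>> drive_tool:
  moves:
    - [[0,-0.0005,0.005],0.03,255]
    - [[0,-0.0007,0.0096],0.06,255]
    - [[0,-0.0007,0.0096],0.06,255]

```text
time: 10.72
position: [441.0, 27.5, 209.3]
eef_rot: [0.696, -0.121, 0.697, 0.121]
contact_force: [0.9, 2.5, 2.1]
width: 25.4
```

```bash
python3 -c "
from go import *
tq()"
```

```text
tau_bolt -0.26 tau_piv -0.31
tool F (x,y,z) [-2.1  2.1  1.7] T [-0.52 -0.36 -0.13]
t 10.72 p [441.   27.5 209.3] jaw 19.74 tilt [-0.001  0.    -1.   ] F [0.9 2.5 2.1] T [-0.   -0.38  0.52] w 25.4
```

>>> drive_tool:
  moves:
    - [[0,0.0001,0.0047],0.03,255]
    - [[0,-0.0001,0.0094],0.06,255]
    - [[0,-0.0001,0.0094],0.06,255]

```text
time: 11.1
position: [449.9, 30.5, 209.3]
eef_rot: [0.7, -0.1, 0.7, 0.1]
contact_force: [-0.1, 3.3, 1.3]
width: 25.3
```

```bash
python3 -c "
from go import *
tq()"
```

```text
tau_bolt -0.28 tau_piv -0.3
tool F (x,y,z) [-1.3  3.2  0.8] T [-0.41 -0.39 -0.1 ]
t 11.1 p [449.9  30.5 209.3] jaw 16.29 tilt [-0.  0. -1.] F [-0.1  3.3  1.3] T [ 0.01 -0.4   0.41] w 25.3
```

>>> drive_tool:
  moves:
    - [[0,0.0002,0.0047],0.03,255]
    - [[0,0.0001,0.0093],0.06,255]
    - [[0,0.0001,0.0093],0.06,255]

```text
time: 11.48
position: [459.0, 32.9, 209.3]
eef_rot: [0.703, -0.079, 0.703, 0.079]
contact_force: [1.4, 1.4, 0.8]
width: 25.2
```

```bash
python3 -c "
from go import *
tq()"
```

```text
tau_bolt -0.25 tau_piv -0.3
tool F (x,y,z) [-0.8  1.1  1.7] T [-0.52 -0.42 -0.5 ]
t 11.47 p [459.   32.9 209.3] jaw 12.85 tilt [-0. -0. -1.] F [1.4 1.4 0.8] T [-0.4  -0.52  0.52] w 25.2
```

>>> drive_tool:
  moves:
    - [[0,0,0.0047],0.03,255]
    - [[0,-0.0002,0.0093],0.06,255]
    - [[0,-0.0002,0.0093],0.06,255]

```text
time: 11.85
position: [467.9, 34.9, 209.2]
eef_rot: [0.705, -0.058, 0.705, 0.058]
contact_force: [1.9, -0.0, -0.5]
width: 25.2
```

```bash
python3 -c "
from go import *
tq()"
```

```text
tau_bolt -0.16 tau_piv -0.21
tool F (x,y,z) [ 0.5 -0.3  1.8] T [-0.44 -0.42 -0.52]
t 11.85 p [467.9  34.9 209.2] jaw 9.4 tilt [-0.001 -0.    -1.   ] F [ 1.9 -0.  -0.5] T [-0.45 -0.5   0.44] w 25.2
```

>>> drive_tool:
  moves:
    - [[0.0002,-0.0001,0.0047],0.03,255]
    - [[0.0002,-0.0003,0.0093],0.06,255]
    - [[0.0002,-0.0003,0.0093],0.06,255]

```text
time: 12.22
position: [476.6, 36.2, 208.9]
eef_rot: [0.706, -0.037, 0.707, 0.037]
contact_force: [-3.8, 0.2, 0.1]
width: 25.1
```

```bash
python3 -c "
from go import *
tq()"
```

```text
tau_bolt -1.37 tau_piv -1.26
tool F (x,y,z) [-0.1  0.6 -3.8] T [-0.78  0.88 -0.43]
t 12.22 p [476.6  36.2 208.9] jaw 5.99 tilt [-0.002 -0.    -1.   ] F [-3.8  0.2  0.1] T [-0.52  0.83  0.78] w 25.1
```

>>> drive_tool:
  moves:
    - [[0,-0.0001,0.0041],0.033,255]
    - [[0,-0.0003,0.0082],0.065,255]
    - [[0,-0.0006,0.0122],0.098,255]
    - [[0,-0.0011,0.0163],0.13,255]
    - [[0,-0.0011,0.0163],0.13,255]

```text
time: 12.85
position: [493.4, 36.9, 209.1]
eef_rot: [0.707, 0.009, 0.707, -0.009]
contact_force: [-5.2, 2.0, 1.3]
width: 25.3
```

```bash
python3 -c "
from go import *
tq()
for n in('side','top'):
    s=viewer.snapshot(n); np.savez('%s7.npz'%n,**s)
a=np.load('top7.npz')['pixels'][150:225,220:320]; b=np.load('side7.npz')['pixels'][100:175,220:320]
cv2.imwrite('pics/7c.png',cv2.resize(np.hstack([a,b]),None,fx=4,fy=4,interpolation=cv2.INTER_CUBIC))
"
```

```text
tau_bolt -1.58 tau_piv -1.42
tool F (x,y,z) [-1.3  1.9 -5.2] T [-0.77  1.16 -0.09]
t 12.85 p [493.4  36.9 209.1] jaw -1.51 tilt [-0.001  0.    -1.   ] F [-5.2  2.   1.3] T [-0.05  1.17  0.77] w 25.3
```

View pics/7c.png

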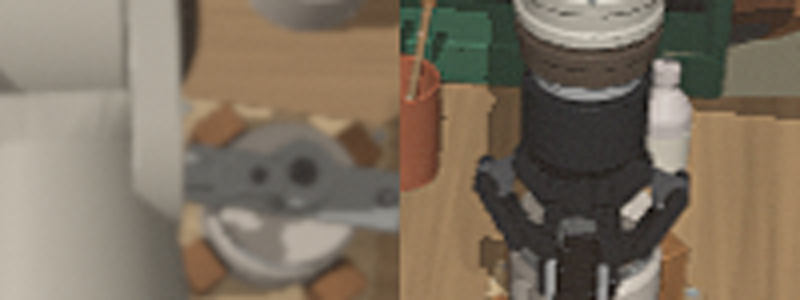

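>>> drive_tool:
  moves:
    - [[0,-0.0001,-0.0041],-0.033,255]
    - [[0,-0.0003,-0.0082],-0.065,255]
    - [[0,-0.0006,-0.0122],-0.098,255]
    - [[0,-0.0011,-0.0163],-0.13,255]
    - [[0,-0.0013,-0.0195],-0.15,255]
    - [[0,-0.0013,-0.0195],-0.15,255]

```text
time: 13.7
position: [474.0, 35.8, 209.3]
eef_rot: [0.706, -0.044, 0.706, 0.044]
contact_force: [-1.9, 0.4, -0.9]
width: 25.2
```

```bash
python3 -c "
from go import *
tq()"
```

```text
tau_bolt -0.94 tau_piv -0.89
tool F (x,y,z) [ 0.9  0.6 -1.9] T [-0.65  0.54 -0.36]
t 13.7 p [474.   35.8 209.3] jaw 7.12 tilt [ 0.001 -0.    -1.   ] F [-1.9  0.4 -0.9] T [-0.42  0.5   0.65] w 25.2
```

>>> drive_tool:
  moves:
    - [[0,0,-0.003],-0.02,255]
    - [[0,-0.0001,-0.0054],-0.035,255]
    - [[0,-0.0001,-0.0054],-0.035,255]

```text
time: 14.08
position: [468.7, 35.0, 209.3]
eef_rot: [0.705, -0.057, 0.705, 0.056]
contact_force: [0.6, -1.1, -1.9]
width: 25.0
```

```bash
python3 -c "
from go import *
tq()"
```

```text
tau_bolt -0.3 tau_piv -0.32
tool F (x,y,z) [ 1.9 -1.2  0.4] T [-0.37 -0.14 -0.63]
t 14.07 p [468.7  35.  209.3] jaw 9.16 tilt [ 0.001 -0.    -1.   ] F [ 0.6 -1.1 -1.9] T [-0.6  -0.24  0.37] w 25.0
```

>>> drive_tool:
  moves:
    - [[0,0,-0.0019],-0.0125,255]
    - [[0,0,-0.0039],-0.025,255]
    - [[-0.003,0,-0.0039],-0.025,255]
    - [[-0.006,0,-0.0039],-0.025,255]
    - [[-0.006,0,-0.0039],-0.025,255]

```text
time: 14.7
position: [464.3, 33.5, 214.0]
eef_rot: [0.703, -0.066, 0.705, 0.064]
contact_force: [3.5, -8.0, -10.8]
width: 25.5
```

```bash
python3 -c "
from go import *
tq()"
```

```text
tau_bolt -0.1 tau_piv -0.16
tool F (x,y,z) [10.8 -8.5  2. ] T [-0.42 -0.46 -1.38]
t 14.7 p [464.3  33.5 214. ] jaw 10.55 tilt [-0.002 -0.002 -1.   ] F [  3.5  -8.  -10.8] T [-1.27 -0.71  0.42] w 25.5
```

>>> drive_tool:
  moves:
    - [[0,-0.0012,0.0002],0,255]
    - [[-0.003,-0.0012,0.0002],0,255]
    - [[-0.006,-0.0012,0.0002],0,255]
    - [[-0.006,-0.0012,0.0002],0,255]

```text
time: 15.2
position: [465.0, 33.6, 221.7]
eef_rot: [0.704, -0.065, 0.704, 0.065]
contact_force: [-0.0, -1.6, -5.6]
width: 24.8
```

```bash
python3 -c "
from go import *
tq()"
```

```text
tau_bolt 0.03 tau_piv 0.04
tool F (x,y,z) [ 5.6 -1.5 -0.3] T [ 0.08  0.02 -0.13]
t 15.2 p [465.   33.6 221.7] jaw 10.6 tilt [ 0.  0. -1.] F [-0.  -1.6 -5.6] T [-0.13  0.   -0.08] w 24.8
```

Free. Lift clear, then return over the rest.

>>> drive_tool:
  moves:
    - [[-0.01,0,0],0,255]
    - [[-0.025,0,0],0,255]
    - [[-0.042,0,0],0,255]
    - [[-0.042,0,0],0,255]

```text
time: 15.7
position: [465.6, 33.6, 265.2]
eef_rot: [0.705, -0.065, 0.703, 0.065]
contact_force: [0.0, -0.1, -6.0]
width: 25.1
```

```bash
python3 -c "
from go import *
rep(); to(524.3,310.6,263,.54)
for n in('side','top'):
    s=viewer.snapshot(n); np.savez('%s8.npz'%n,**s)
b=np.load('side8.npz')['pixels'][90:240,200:350]
cv2.imwrite('pics/8c.png',cv2.resize(b,None,fx=4,fy=4,interpolation=cv2.INTER_CUBIC))
"
```

```text
t 15.7 p [465.6  33.6 265.2] jaw 10.61 tilt [ 0.003  0.    -1.   ] F [ 0.  -0.1 -6. ] T [0.2  0.07 0.02] w 25.1
d mm [  2.5 261.5 108.7] yaw 0.1757
```

View pics/8c.png

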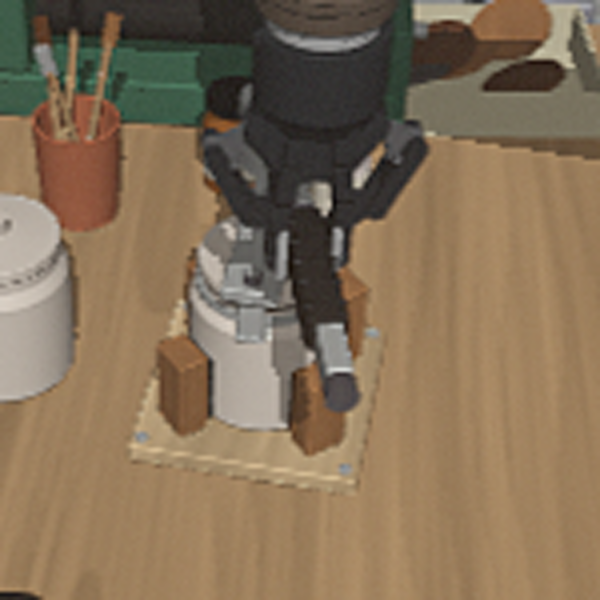

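>>> drive_tool:
  moves:
    - [[0,0.03,0.012],0.02,255]
    - [[0,0.08,0.033],0.054,255]
    - [[0,0.13,0.054],0.088,255]
    - [[0,0.18,0.075],0.12,255]
    - [[0,0.23,0.096],0.155,255]
    - [[0.002,0.261,0.1087],0.1757,255]
    - [[0.002,0.2615,0.1087],0.1757,255]
    - [[0.002,0.2615,0.1087],0.1757,255]

```text
time: 16.8
position: [523.5, 310.2, 260.4]
eef_rot: [0.707, -0.004, 0.708, 0.003]
contact_force: [-0.4, -0.2, -5.1]
width: 25.6
```

>>> drive_tool:
  moves:
    - [[0,0,0],0,255]
    - [[0,0,0],0,255]

```text
time: 17.05
position: [523.8, 309.7, 261.6]
eef_rot: [0.707, -0.003, 0.707, 0.003]
contact_force: [0.4, -0.2, -6.0]
width: 25.1
```

```bash
python3 -c "
from go import *
rep(); to(524.3,310.6,110,.54)
W3=None
for n in('side','top'):
    s=viewer.snapshot(n); np.savez('%s9.npz'%n,**s); W=cloud(s)
    m=(W[...,2]>270)&(W[...,2]<305)&(W[...,1]<480)&(W[...,1]>100)&(W[...,0]>480)&(W[...,0]<570)
    for y in range(130,470,15):
        t=m&(abs(W[...,1]-y)<7)&(abs(W[...,0]-524)<18)
        if t.sum()>8: print(n,y,t.sum(),np.percentile(W[t][:,0],[5,50,95]).round(1),np.median(W[t][:,2]).round(1))
    print(W[m][:,1].min())
"
```

```text
t 17.05 p [523.8 309.7 261.6] jaw 0.48 tilt [ 0.001  0.    -1.   ] F [ 0.4 -0.2 -6. ] T [ 0.19 -0.04 -0.03] w 25.1
d mm [151.6   0.9   0.4] yaw -0.0011
side 280 12 [516.5 523.6 530.4] 290.7
side 295 57 [513.5 522.8 533.2] 292.8
side 310 92 [510.8 523.6 537.9] 292.8
side 325 127 [507.3 522.3 538.9] 292.2
side 340 91 [507.3 519.4 531.5] 292.8
side 355 89 [508.3 519.6 531.2] 292.6
side 370 91 [506.9 518.2 530.8] 292.7
side 385 137 [507.2 518.6 531.5] 292.0
side 400 58 [511.7 518.6 526. ] 290.6
side 415 68 [511.3 518.2 525.9] 290.9
side 430 87 [511.  518.5 526.1] 290.5
side 445 95 [510.5 518.9 527.4] 285.6
281.59081276514803
top 130 19 [513.7 523.5 535. ] 286.2
top 145 79 [507.5 525.3 539.6] 287.6
top 160 76 [507.5 524.6 539.6] 288.5
top 175 62 [509.9 524.1 535.9] 289.6
top 190 57 [513.3 523.2 534.1] 291.3
top 205 52 [513.1 523.1 533.7] 290.2
top 220 40 [516.1 521.8 531.4] 288.2
top 235 40 [516.3 521.5 530.8] 288.1
top 250 40 [515.9 521.8 530.6] 288.8
top 265 34 [515.3 521.4 529.6] 289.4
top 280 52 [513.1 521.1 531.7] 289.7
top 295 73 [508.5 520.9 538.1] 291.8
132.79468554796992
```

>>> drive_tool:
  moves:
    - [[0.02,0,0.0014],0.005,255]
    - [[0.06,0,0.0014],0.005,255]
    - [[0.1,0,0.0014],0.005,255]
    - [[0.14,0,0.0014],0.005,255]
    - [[0.165,0,0.0014],0.005,255]
    - [[0.178,0,0.0014],0.005,255]
    - [[0.178,0,0.0014],0.005,255]
    - [[0.178,0,0.0014],0.005,255]

```text
time: 18.15
position: [525.8, 310.7, 84.7]
eef_rot: [0.708, -0.001, 0.706, 0.002]
contact_force: [-0.1, 0.5, -5.2]
width: 25.2
```

```bash
python3 -c "
from go import *
rep()
for n in('side','top'):
    s=viewer.snapshot(n); np.savez('%s10.npz'%n,**s); W=cloud(s)
a=np.load('top10.npz')['pixels'][160:230,95:215]; b=np.load('side10.npz')['pixels'][215:365,190:300]
cv2.imwrite('pics/10a.png',cv2.resize(a,None,fx=6,fy=6,interpolation=cv2.INTER_CUBIC))
cv2.imwrite('pics/10b.png',cv2.resize(b,None,fx=4,fy=4,interpolation=cv2.INTER_CUBIC))
"
```

```text
t 18.15 p [525.8 310.7  84.7] jaw 0.24 tilt [ 0.002  0.001 -1.   ] F [-0.1  0.5 -5.2] T [ 0.14 -0.    0.01] w 25.2
```

View pics/10a.png

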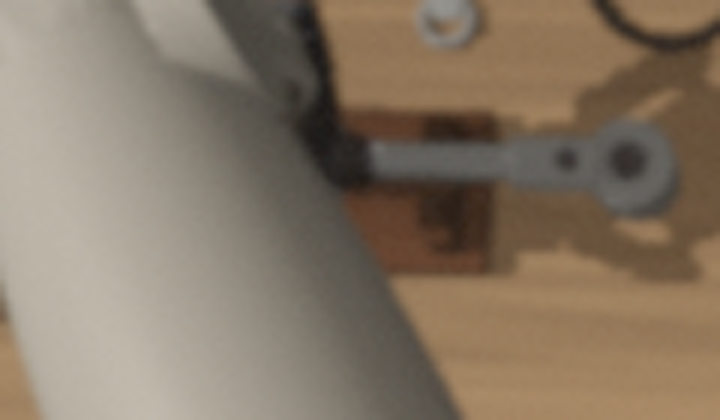

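View pics/10b.png

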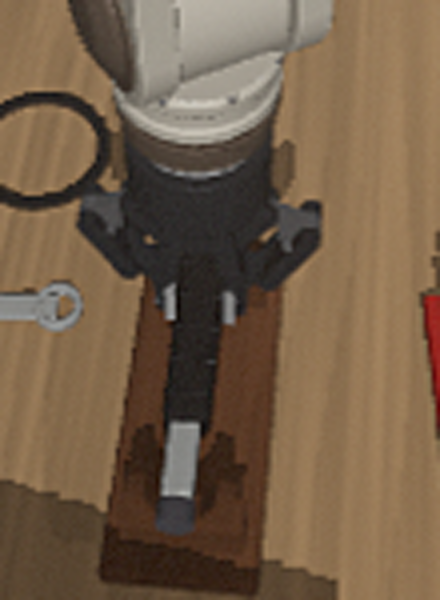

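```bash
python3 -c "
from go import *
for n in('side','top'):
    W=cloud(dict(np.load('%s10.npz'%n)))
    m=(W[...,2]>88)&(W[...,2]<125)&(W[...,1]<480)&(W[...,1]>100)&(abs(W[...,0]-524)<16)
    for y in (145,160,175,190,205,220,235,250,355,370,385,400,415,430):
        t=m&(abs(W[...,1]-y)<7)
        if t.sum()>8: print(n,y,t.sum(),np.percentile(W[t][:,0],[5,50,95]).round(1),np.median(W[t][:,2]).round(1))
for n in('side','top'):
    W=cloud(dict(np.load('%s0.npz'%n)))
    m=(W[...,2]>52)&(W[...,2]<95)&(abs(W[...,0]-524)<12)
    for y in (190,205,220,235,280,310,325,340,355,370,385,400,430,437):
        t=m&(abs(W[...,1]-y)<7)
        if t.sum()>8: print('orig',n,y,t.sum(),np.percentile(W[t][:,0],[5,50,95]).round(1),np.median(W[t][:,2]).round(1))
"
```

```text
side 355 77 [509.  520.4 533.1] 116.1
side 370 72 [509.6 521.3 533. ] 116.1
side 385 95 [508.7 520.8 533.2] 115.4
side 400 52 [513.4 521.1 529.3] 113.0
side 415 55 [513.4 520.6 527.9] 113.5
side 430 56 [513.3 520.1 527.7] 113.2
top 145 48 [509.3 522.1 537.1] 110.3
top 160 45 [509.4 524.  539.3] 111.8
top 175 43 [512.5 524.1 539.1] 112.2
top 190 41 [514.4 522.9 535.5] 112.4
top 205 44 [514.3 524.8 537.3] 113.1
top 220 28 [516.4 523.9 536.9] 112.0
top 235 26 [517.3 521.6 531.5] 111.8
top 250 25 [517.4 521.6 530.8] 111.6
orig side 190 42 [514.  523.8 534. ] 77.1
orig side 205 51 [512.5 523.  534. ] 76.4
orig side 220 35 [515.4 523.  531.1] 75.3
orig side 235 32 [515.7 522.3 529.3] 74.5
orig side 280 35 [514.9 522.2 531. ] 75.7
orig side 310 53 [513.6 523.8 534.4] 78.1
orig side 325 56 [512.7 524.  534.2] 78.1
orig side 340 59 [513.  522.8 533.7] 78.0
orig side 355 59 [513.5 524.5 534.5] 77.7
orig side 370 63 [513.5 523.7 534.1] 77.7
orig side 385 73 [512.9 524.3 534.4] 77.1
orig side 400 49 [514.  521.8 530.1] 74.8
orig side 430 59 [514.4 521.7 529.5] 74.6
orig side 437 59 [513.1 521.7 530.2] 73.4
orig top 190 42 [513.9 523.2 535.5] 77.3
orig top 205 39 [514.  522.9 535.2] 77.2
orig top 220 28 [516.2 523.2 532.6] 75.2
orig top 235 26 [517.3 523.7 531.7] 75.3
orig top 280 34 [515.7 521.9 533.2] 76.0
orig top 310 41 [513.2 522.9 534.7] 77.9
orig top 325 39 [512.6 521.7 534.9] 77.6
orig top 340 38 [512.3 521.8 534.6] 78.3
orig top 355 36 [512.6 521.5 534.3] 77.4
orig top 370 36 [512.1 523.9 533.6] 78.1
orig top 385 32 [513.9 523.1 533.1] 78.5
orig top 400 28 [516.6 520.9 530.6] 74.6
orig top 430 29 [516.7 522.8 532.7] 74.2
orig top 437 29 [514.8 522.3 532.9] 71.6
```

>>> drive_tool:
  moves:
    - [[0.008,0,0.0004],0.005,255]
    - [[0.018,0,0.0004],0.005,255]
    - [[0.026,0,0.0004],0.005,255]
    - [[0.03,0,0.0004],0.005,255]
    - [[0.03,0,0.0004],0.005,255]

```text
time: 18.88
position: [525.3, 310.3, 52.8]
eef_rot: [0.707, 0.0, 0.707, -0.0]
contact_force: [0.2, -0.2, -5.5]
width: 24.9
```

```bash
python3 -c "
from go import *
rep()"
```

```text
t 18.88 p [525.3 310.3  52.8] jaw -0.04 tilt [-0.001 -0.    -1.   ] F [ 0.2 -0.2 -5.5] T [ 0.12 -0.03  0.03] w 24.9
```

>>> drive_tool:
  moves:
    - [[0.001,0,0],0,255]
    - [[0.002,0,0],0,255]
    - [[0.003,0,0],0,255]
    - [[0.004,0,0],0,255]
    - [[0.0045,0,0],0,255]
    - [[0.0045,0,0],0,255]

```text
time: 19.62
position: [525.5, 310.4, 48.6]
eef_rot: [0.707, 0.0, 0.707, -0.0]
contact_force: [-0.6, 1.5, -5.3]
width: 25.2
```

```bash
python3 -c "
from go import *
rep()"
```

```text
t 19.62 p [525.5 310.4  48.6] jaw -0.04 tilt [-0. -0. -1.] F [-0.6  1.5 -5.3] T [ 0.17  0.02 -0.02] w 25.2
```

>>> drive_tool:
  moves:
    - [[0.0005,0,0],0,255]
    - [[0.001,0,0],0,255]
    - [[0.0015,0,0],0,255]
    - [[0.002,0,0],0,255]
    - [[0.002,0,0],0,255]

```text
time: 20.25
position: [525.6, 310.5, 47.4]
eef_rot: [0.707, 0.0, 0.707, -0.0]
contact_force: [-3.4, -0.3, 3.4]
width: 25.2
```

```bash
python3 -c "
from go import *
rep()"
```

```text
t 20.25 p [525.6 310.5  47.4] jaw -0.04 tilt [ 0.001  0.    -1.   ] F [-3.4 -0.3  3.4] T [-0.36  0.55 -0.12] w 25.2
```

>>> drive_tool:
  moves:
    - [[0,0,-0.0005],0,255]
    - [[0,0,-0.0005],0,170]
    - [[0,0,-0.0005],0,140]
    - [[0,0,-0.0005],0,80]
    - [[0,0,-0.0005],0,0]
    - [[0,0,-0.0005],0,0]
    - [[0,0,-0.0005],0,0]

```text
time: 21.12
position: [525.0, 310.4, 46.7]
eef_rot: [0.707, 0.0, 0.707, -0.0]
contact_force: [-0.3, -0.2, -0.2]
width: 85.9
```

```bash
python3 -c "
from go import *
rep()"
```

```text
t 21.12 p [525.  310.4  46.7] jaw -0.04 tilt [-0. -0. -1.] F [-0.3 -0.2 -0.2] T [ 0.06 -0.02 -0.  ] w 85.9
```

Released; rise and check.

>>> drive_tool:
  moves:
    - [[-0.02,0,0],0,0]
    - [[-0.06,0,0],0,0]
    - [[-0.12,0,0],0,0]
    - [[-0.18,0,0],0,0]
    - [[-0.2,-0.06,-0.02],0,0]
    - [[-0.2,-0.12,-0.04],0,0]
    - [[-0.2,-0.18,-0.06],0,0]
    - [[-0.2,-0.24,-0.08],0,0]

```text
time: 22.12
position: [445.9, 74.5, 246.8]
eef_rot: [0.707, 0.0, 0.707, -0.0]
contact_force: [1.7, -1.1, 1.1]
width: 85.6
```

>>> drive_tool:
  moves:
    - [[0,-0.05,-0.06],0,0]
    - [[0,-0.05,-0.12],0,0]
    - [[0,-0.05,-0.12],0,0]

```text
time: 22.5
position: [324.3, 25.5, 247.7]
eef_rot: [0.708, 0.001, 0.706, -0.001]
contact_force: [1.5, -0.0, 0.9]
width: 85.4
```

```bash
python3 -c "
from go import *
rep()
for n in('side','top'):
    s=viewer.snapshot(n); np.savez('%s11.npz'%n,**s); W=cloud(s); cv2.imwrite('pics/%s11.png'%n,s['pixels'])
    m=(W[...,2]>52)&(W[...,2]<95)&(abs(W[...,0]-524)<(14))
    for y in (160,190,205,235,280,310,340,370,400,430):
        t=m&(abs(W[...,1]-y)<7)
        if t.sum()>8: print(n,y,t.sum(),np.percentile(W[t][:,0],[5,50,95]).round(1),np.median(W[t][:,2]).round(1))
    m=(W[...,2]>62)&(W[...,2]<95)&(W[...,0]>480)&(W[...,0]<575)&(W[...,1]>100)&(W[...,1]<470); print(W[m][:,1].min(),W[m][:,1].max())
"
```

```text
t 22.5 p [324.3  25.5 247.7] jaw -0.12 tilt [ 0.003  0.    -1.   ] F [ 1.5 -0.   0.9] T [-0.02 -0.02 -0.  ] w 85.4
side 160 48 [511.6 524.4 536.7] 75.5
side 190 49 [511.1 521.6 533.5] 76.8
side 205 54 [512.  522.5 533. ] 76.3
side 235 35 [514.5 519.8 529.2] 75.0
side 280 34 [514.9 522.2 529.7] 75.1
side 310 54 [511.7 522.9 532.7] 78.1
side 340 62 [510.7 521.9 533.5] 77.7
side 370 63 [511.4 521.3 532.3] 77.5
side 400 55 [513.2 520.  528.5] 75.0
side 430 59 [513.4 520.7 528.5] 74.1
132.77901008293986 446.98344168903844
top 160 43 [512.5 524.2 537.4] 75.5
top 190 43 [513.9 522.9 535.7] 77.9
top 205 42 [513.5 522.8 534.8] 76.4
top 235 25 [517.5 523.  532.2] 74.8
top 280 34 [514.4 522.3 531.5] 75.9
top 310 42 [511.6 522.9 535.2] 78.7
top 340 39 [511.4 521.5 534.2] 77.8
top 370 38 [511.  521.4 533.4] 78.1
top 400 27 [515.5 521.2 529.6] 75.7
top 430 28 [515.1 521.3 529.4] 74.1
133.1523703520895 445.54090363881664
```

View pics/side11.png

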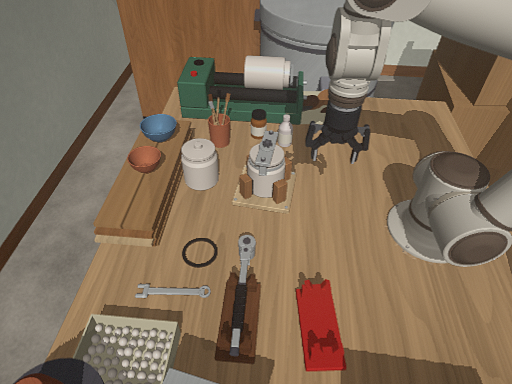

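View pics/top11.png

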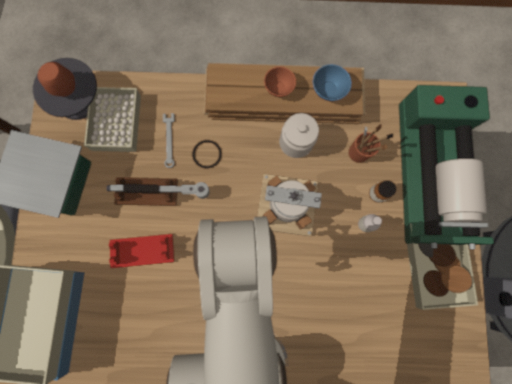

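Run:
```python
from fit import *
s=dict(np.load("top11.npz")); roi=(184,284,24,26); r,c,h,w=roi
im=cv2.cvtColor(s["pixels"],cv2.COLOR_BGR2GRAY).astype(float)[r:r+h,c:c+w]
for th in range(0,60,6):
    best=max((corr(-im,mask(s,star(493+a,-119.5+b,np.radians(th),195),roi)),a,b) for a in(-1,0,1) for b in(-1,0,1)); print(th,np.round(best,3))
```

```text
0 [ 0.648  0.    -1.   ]
6 [ 0.635  0.    -1.   ]
12 [ 0.628  1.    -1.   ]
18 [ 0.622  1.    -1.   ]
24 [ 0.625 -1.    -1.   ]
30 [ 0.634 -1.    -1.   ]
36 [ 0.647 -1.    -1.   ]
42 [ 0.654 -1.    -1.   ]
48 [ 0.658 -1.    -1.   ]
54 [ 0.655  0.    -1.   ]
```

```bash
python3 -c "
from go import *
print(ticket.close_job()); rep()"
```

```text
the job is handed in; nothing more can be done
None
the job is handed in; nothing more can be done
```

I tightened the clamp bolt until the click wrench broke over, laid the wrench back in its rest, and handed the job in at about 22.5 s of the 62 s. `close_job` reports no verdict, so what follows rests on my own readings.

**Seating:** The socket went down over the bolt head without catching. It met the washer at the expected height with about 3 to 8 N of contact, against a limit of 40 N.

**Tightening:** The torque stayed around 0.3 N m while the bolt ran, then rose sharply to about 1.3 N m after roughly 0.6 rad of handle turn. From there I turned 0.13 rad more about the wrench's pivot, and the torque stayed nearly level at 1.3 to 1.4 N m. I read that as a clean break-over, at an estimated 0.13 to 0.19 rad, short of 0.28. I then eased the load and lifted the wrench off. On the way up the socket dragged on the head, with about 8 N sideways, until I re-centred it by about 1 mm.

**Final checks:**
- **Wrench:** It lies level in both notches, within about 1 to 2 mm of where it started, with the gripper well clear.
- **Bystanders:** All of them look unmoved in both pictures.
- **Bolt:** The picture shows the star head turned by about 23°. The fit is weak (about 8° either way), and it agrees with the handle turn only if 0.16 rad or more of that was taken up as play. That the bolt is tight and beyond 1.35 rad therefore rests on the felt stop, not on what I could see.
- **Cameras:** The side and top views disagreed by 2 to 3 mm in x, so I settled the socket's position by feel.

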